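Bring the orange lure under the curing lamp

ROBOT

A 7-joint arm with a two-finger parallel gripper is mounted at the origin on a cart in front of the work surface, level with it; the furniture and walls round the work are solid. World frame = base frame: x ahead of the robot, y to its left, z up, the work surface at z = 0. Lengths are in mm, angles in rad, forces in N, time in s.
With the tool pointing down it reaches from about 400 to 875 mm from the base axis. Payload 19.3 kg.
Tool frame: the origin (TCP) lies at the very end of the fingers, on their centre line; the grasp point (between the pads) lies 19 mm behind it (grip_point_offset is the z of the grasp point in the tool frame, in mm); z points along the fingers, y is the line along which they close (so a half turn about z gives the same grasp; the last joint's range is limited). The gripper opens to 85 mm and grips with 20 to 120 N. Pads are 22 mm wide; open, the fingers measure 114 mm over their backs; the gripper's body (76 mm by 85 mm) begins 54 mm behind the grasp point. The pads swing forward as they close: fully open they stand 13 mm farther back than shut.
Start: joints at [1.203, 0.521, -0.036, 1.599, 0.021, 1.021, -0.113], TCP at [183.358, -597.49, 231.291] pointing down, gripper open.
Joint ranges: [-2.91, 2.91], [-0.3, 2.13], [-1.5, 1.42], [0.17, 2.43], [-1.26, 4.41], [0.16, 1.93], [-2.52, 2.52]. Speed limits (rad/s): [1.89, 1.89, 2.39, 2.39, 3.01, 3.01, 3.01].

INTERFACE

Orientations are given as a 3x3 rotation matrix whose columns are the frame's x, y, z axes.
In Python, from workcell import movep, movel, goto_joints, open_gripper, clamp, wait, inverse_kinematics, read_state, camera, PlanningError, finish_job, grip_point_offset gives the robot as it stands. Calls block until the motion is done:
- movep(position, orientation): joint-space move of the TCP to a pose.
- movel(position, frame=None, max_speed=150, guard=None): straight line of the TCP; frame=None keeps the orientation; max_speed is the mean speed in mm/s. With guard (N) it stops when the force on the tool has changed by that much, and returns True; else False.
- goto_joints(angles): joint-space move.
- open_gripper() and clamp(): open the fingers fully, or close them until they stop; the grip force is fixed at half the most.
- wait(seconds).
- inverse_kinematics(position, orientation): joint angles nearest the present ones, or None.
- read_state(): the state.
- camera(name): name is "scene" or "top" or "wrist"; returns a dict with "image" (480x640x3 uint8, blue, green, red), "range_z" (480x640 float32, mm along the optical axis (not along the pixel's ray), 0 where there is no reading), "fx", "fy", "cx", "cy" (pixels), "dist_coeffs" ([k1, k2, p1, p2, k3] as OpenCV has them; the pictures are not rectified), "cam_to_world" (4x4, takes a point from camera to world coordinates). Camera axes: x right, y up, looking along -z (the intrinsics and any distortion apply to the point x, -y, -z); pixel columns grow to the right and rows downward; lengths in mm; the calibration is good to about 2 mm. A picture is of the moment at which its call begins.
A pose or a line that the arm cannot do raises PlanningError and nothing moves.
- finish_job(): hands the job in; it is judged then, once.
The state is a dict: "time": time; "qpos": joint angles; "qvel": joint speeds; "joint_efforts": joint torques, N m; "eef_pos": TCP position; "tool_rot": TCP orientation; "ft_force": force on the tool from outside, world axes, zero at the start; "torque": the same for the moment, N m; "finger_gap": finger opening in mm; "gripper_force": force on a finger pad.
Only numpy, scipy, OpenCV 4.12 (cv2) and the standard library are available. Lean on these libraries where they do the work, as an engineer would, in place of code of your own. Each camera call takes 0.05 s, during which the arm holds its last target. There are 200 camera calls.

TASK

At the small curing stand, turn the wheel by pushing one of its bare spokes with a fingertip until the orange lure lies over the round white-and-yellow pad, and push the little lamp by its blue peg round to its stop, so that it hangs over that lure. The lacquer on all three lures is wet, so do not touch them, and do not shift, tip or lift the stand; leave the beaker, jar and pliers where they are.

Things in the scene. Friction and masses are not known exactly. Their poses are not given: they have to be found in the camera images.
- parts_cabinet: Dark blue drawer cabinet, fixed on the table to the left of the stand, 187 mm high, 166 x 300 mm; an obstacle only. Origin under its middle.
- stand: Curing stand, about 3 kg, standing loose. Grey foot: disc 160 mm across, 16 mm thick, with a tongue 56 mm wide along the stand's +y, to 190 mm from the disc's centre, that carries the lamp post. Origin: under the disc's centre, on the table; the wheel's upright axis (black hub 42 mm across, top at 77 mm) passes through it. z is up; its yaw varies.
- wheel (a joint): Turn of the wheel about the upright axis through the stand's origin, rad, anticlockwise from above, no stops; 0 and every whole turn put the orange lure over the pad. Light friction (0.5 N at a spoke); stays where left. At value q bare spokes point at q + 30, 150 and 270 degrees, lures at q + 90 (orange), 210 (silver) and 330 (green), in the stand's frame from +x towards +y.
- spoke_0 (a point): Point on the centre line of a bare spoke, 85 mm from the wheel's axis, 60 mm above the table. Three bare round steel spokes, 10 mm thick, stand midway between the lures; each ends 105 mm from the axis in an upright black peg 12 mm thick that reaches 86 mm above the table.
- spoke_1 (a point): The same point on the second bare spoke.
- spoke_2 (a point): The same point on the third bare spoke.
- orange_center (a point): Centre of the orange lure (85 x 21 x 16 mm), 78 mm from the wheel's axis, 71 mm above the table. All three lures lie along flat carriers of the wheel, from 35 to 121 mm from its axis, tops 80 mm above the table.
- orange_lure: The orange lure with wet lacquer, fixed on the wheel; origin under its middle; its length lies along its y axis.
- silver_lure: The silver lure (75 x 18 x 16 mm) with wet lacquer, fixed on the wheel; origin under its middle.
- green_lure: The green lure (83 x 18 x 16 mm) with wet lacquer, fixed on the wheel; origin under its middle.
- pad (a point): Centre of the round pad (white, 30 mm, in a yellow ring, 48 mm) on the foot, 78 mm from the wheel's axis along the stand's +y.
- lamp (a joint): Swing of the lamp about its post, rad: 0 = at its stop, right over the pad; grows as it swings away, clockwise seen from above, to a stop at 1.5. Stays where it is left; takes about 1 N at the peg.
- lamp_pivot (a point): On the upright axis of the lamp post, 160 mm from the wheel's axis along the stand's +y, 100 mm above the table. The post's black head is 24 mm across, top 117 mm above the table.
- lamp_peg (a point): On the axis of the upright blue peg (12 mm thick, from 111 to 134 mm above the table) on the lamp head, 122 mm above the table, 70 mm from the post's axis. The white head is 46 mm across, from 91 to 111 mm above the table. At lamp value j the peg lies, in the stand's frame, at (-70 sin j, 160 - 70 cos j) mm.
- beaker: Pale blue beaker, 64 mm across, 100 mm high, standing loose; origin under its middle.
- white_jar: White jar, 58 mm across, 85 mm high, standing loose; origin under its middle.
- pliers: Pliers with red grips, 132 x 43 x 11 mm, lying loose; origin under the middle.

How it is judged (in metres and radians):
At the end, for the whole second after the job is handed in: The orange lure's centre is within 12 mm of the pad's centre seen from above, the lamp is within 0.12 rad of its stop over the pad, the wheel is at rest and the stand is upright (horizontal distance between orange_center and pad below 0.012 m and value of joint lamp below 0.12 rad and velocity of joint wheel between -0.05 and 0.05 rad/s and angle between stand's own z axis and vertical below 0.03 rad); the robot touches nothing.
It fails at once if a wet lure is touched (over 0.3 N) (contact force between any of orange_lure, silver_lure, green_lure and anything else above 0.3 N).
It fails at once if the stand is shifted or lifted by more than 20 mm, or tipped by more than 0.1 rad (distance of any of stand, pad from where it was at the start of the episode above 0.02 m or angle between stand's own z axis and vertical above 0.1 rad).
It fails at once if the beaker, jar or pliers are moved by more than 20 mm (distance of any of beaker, white_jar, pliers from where it was at the start of the episode above 0.02 m).
It also fails if it takes over 72 s, if anything falls off the work surface, if the arm or the gripper's body presses on something with over 40 N, if the wrist force passes 120 N, or if a joint passes its speed limit or range.

## Working session

There is one attempt and no reset: what is moved stays moved. The work goes in short steps, each a Python script; the robot and the scene stay as the last script left them, time stands still between calls to the robot, and variables do not carry over. Pictures are saved under pics/ and viewed, at most 10 in all, crops included, and the job is handed in when it is done.

```bash
mkdir -p pics; cat > h.py <<'E'
import numpy as np, cv2
from workcell import *
def load(n): return np.load(f'{n}.npy',allow_pickle=True).item()
def ray(c,u,v):
    K=np.array([[c['fx'],0,c['cx']],[0,c['fy'],c['cy']],[0,0,1.]])
    p=cv2.undistortPoints(np.array([[[u,v]]],float),K,np.array(c['dist_coeffs'],float))[0,0]
    T=np.array(c['cam_to_world']); d=T[:3,:3]@np.array([p[0],-p[1],-1.]); return T[:3,3],d
def onz(c,u,v,z):
    o,d=ray(c,u,v); return o+d*(z-o[2])/d[2]
def depth(c,u,v):
    o,d=ray(c,u,v); return o+d*float(c['range_z'][int(v),int(u)])
E
python3 - <<'E'
from h import *
for n in('scene','top'):
    c=camera(n); np.save(n,c,allow_pickle=True); cv2.imwrite(f'pics/{n}.png',c['image']); print(n,np.round(np.array(c['cam_to_world']),2).tolist(),c['fx'],c['dist_coeffs'])
s=read_state();print(s['time'],s['eef_pos'],np.round(s['tool_rot'],3).tolist(),s['finger_gap'],grip_point_offset)
E
```

```text
scene [[-0.9, 0.3, -0.32, 195.7], [-0.44, -0.6, 0.66, 732.98], [0.01, 0.74, 0.68, 910.99], [0.0, 0.0, 0.0, 1.0]] 447.5436689194294 [0.0326965 0.        0.        0.        0.       ]
top [[-0.02, 0.98, -0.19, 361.94], [-1.0, -0.02, 0.01, -50.48], [0.0, 0.19, 0.98, 1150.91], [0.0, 0.0, 0.0, 1.0]] 484.7670272143412 [0.03229704 0.         0.         0.         0.        ]
0.1 [ 183.26890146 -597.22347457  230.81510063] [[0.956, 0.293, -0.0], [0.293, -0.956, 0.001], [-0.0, -0.001, -1.0]] 85.76884593643115 -18.700000000000003
```

View pics/scene.png

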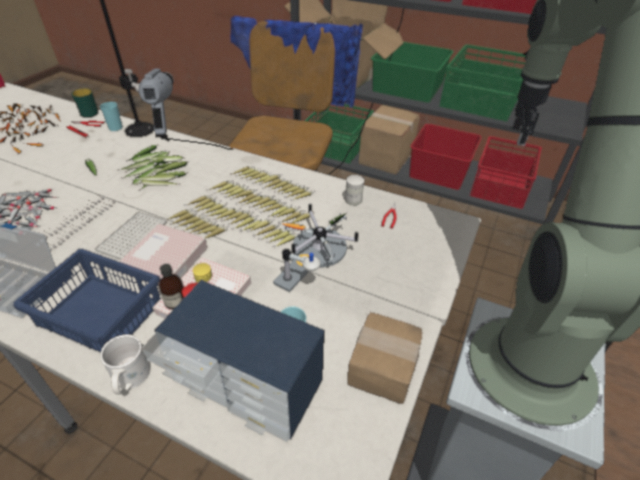

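View pics/top.png

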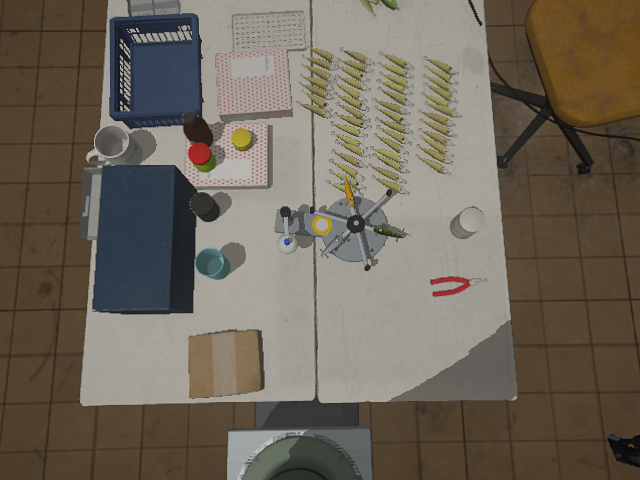

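The top view shows the hub near (356,223), the pad at (321,225), the lamp peg at (287,241) and the orange lure at (349,191). The spoke pegs are near (390,192), (367,268) and (312,210). I'll enlarge this area and measure it.

```bash
python3 - <<'E'
from h import *
c=load('top');im=c['image']
cv2.imwrite('pics/crop.png',cv2.resize(im[160:290,260:420],None,fx=5,fy=4.6,interpolation=cv2.INTER_CUBIC)[:600,:800])
hsv=cv2.cvtColor(im,cv2.COLOR_BGR2HSV)
def cen(lo,hi,x0,y0,x1,y1):
    m=cv2.inRange(hsv,lo,hi); w=np.zeros_like(m); w[y0:y1,x0:x1]=m[y0:y1,x0:x1]
    n,l,s,ce=cv2.connectedComponentsWithStats(w)
    return [(s[i,4],np.round(ce[i],1).tolist(),s[i,:4].tolist()) for i in range(1,n) if s[i,4]>8]
print('blue',cen((105,120,80),(125,255,255),270,225,305,260))
print('yellow',cen((20,110,120),(35,255,255),305,205,340,245))
print('orange',cen((8,150,120),(22,255,255),335,170,362,212))
print('black',cen((0,0,0),(180,255,45),265,180,415,280))
for n,u,v,z in [('pad',321,225,16),('hub',356,223,77),('peg',287,241,134),('post',286,212,117),('beaker',211,263,100),('jar',470,220,85)]:
    print(n,onz(c,u,v,z).round(1), depth(c,u,v).round(1))
E
```

```text
blue [(np.int32(24), [286.3, 241.2], [284, 239, 5, 6])]
yellow [(np.int32(171), [321.5, 225.1], [312, 216, 20, 19])]
orange [(np.int32(106), [348.1, 192.0], [345, 176, 9, 30])]
black [(np.int32(17), [388.5, 192.6], [386, 190, 6, 6]), (np.int32(15), [311.3, 210.1], [310, 207, 4, 7]), (np.int32(147), [355.4, 223.4], [347, 215, 18, 18]), (np.int32(25), [382.3, 232.9], [374, 229, 18, 7]), (np.int32(9), [366.1, 268.6], [365, 266, 4, 5])]
pad [612.  -58.4  16. ] [610.9 -58.4  21. ]
hub [ 601.9 -137.5   77. ] [ 602.3 -137.6   75.1]
peg [552.3  15.5 134. ] [552.8  15.7 131.5]
post [620.2  18.5 117. ] [619.6  18.4 119.7]
beaker [512.7 183.5 100. ] [526.3 204.6   4.9]
jar [ 602.6 -393.5   85. ] [ 602.9 -393.8   83.9]
```

View pics/crop.png

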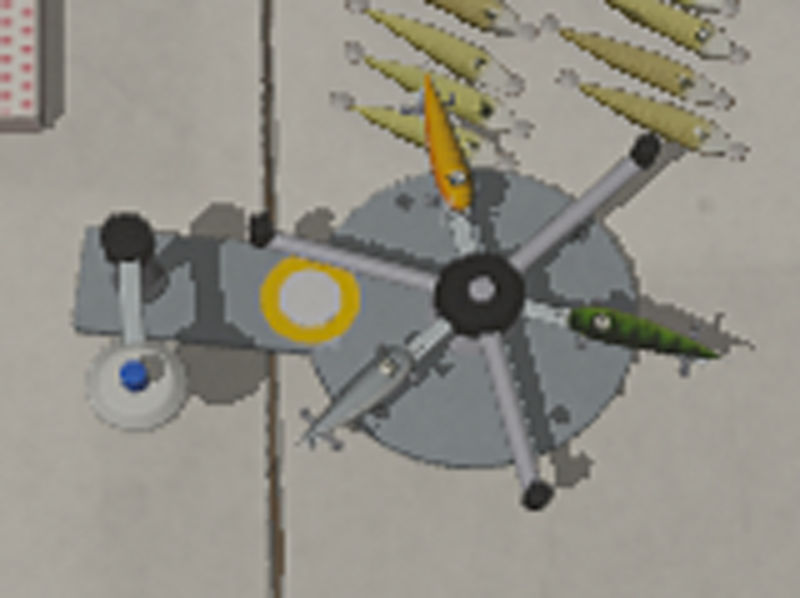

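The crop agrees with those pixels. The wheel must turn about 70° anticlockwise, and the lamp is near j≈1.4. Next I'll fix the stand frame and check the tool yaws with IK.

```bash
cat >> h.py <<'E'
def R(a): 
    return np.array([[np.cos(a),np.sin(a),0],[np.sin(a),-np.cos(a),0],[0,0,-1.]])
def blobs(c,lo,hi,box):
    x0,y0,x1,y1=box; m=cv2.inRange(cv2.cvtColor(c['image'],cv2.COLOR_BGR2HSV),lo,hi)
    w=np.zeros_like(m); w[y0:y1,x0:x1]=m[y0:y1,x0:x1]
    n,l,s,ce=cv2.connectedComponentsWithStats(w)
    return [(int(s[i,4]),ce[i]) for i in range(1,n) if s[i,4]>6]
def wheel(c,O,yaw):
    out=[]
    for a,p in blobs(c,(0,0,0),(180,255,50),(265,170,415,285)):
        P=onz(c,*p,82)-O; r=np.hypot(P[0],P[1])
        if 97<r<113: out.append((np.degrees(np.arctan2(P[1],P[0])-yaw)%360,r))
    ors=blobs(c,(8,150,120),(22,255,255),(290,160,420,290))
    if ors:
        P=onz(c,*max(ors,key=lambda t:t[0])[1],76)-O
        out.append(('orange',np.degrees(np.arctan2(P[1],P[0])-yaw)%360,np.hypot(P[0],P[1])))
    return out
def lamp(c,piv,yaw):
    P=onz(c,*max(blobs(c,(105,120,80),(125,255,255),(265,190,350,270)),key=lambda t:t[0])[1],131)-piv
    s=np.array([[np.cos(yaw),np.sin(yaw)],[-np.sin(yaw),np.cos(yaw)]])@P[:2]
    return np.arctan2(-s[0],-s[1]),np.hypot(*s)
E
python3 - <<'E'
from h import *
c=load('top')
O=onz(c,355.6,223.4,76); pad=onz(c,321.5,225.1,16)
post=onz(c,*max(blobs(c,(0,0,0),(180,255,55),(275,200,300,220)),key=lambda t:t[0])[1],115)
d=[x[:2]-O[:2] for x in(pad,post)]
print(O,pad,post,[np.hypot(*x) for x in d],[np.degrees(np.arctan2(x[1],x[0]))-90 for x in d])
yaw=np.arctan2(d[1][1],d[1][0])-np.pi/2
S=dict(O=O,yaw=yaw,piv=O+160*np.array([-np.sin(yaw),np.cos(yaw),0])); np.save('S',S,allow_pickle=True)
print(wheel(c,O,yaw),lamp(c,S['piv'],yaw),lamp(c,post,yaw))
for sgn in(1,-1):
  print([ (lambda q: None if q is None else np.round(q,2).tolist())(inverse_kinematics([O[0]+78*np.cos(t),O[1]+78*np.sin(t),50],R(t+sgn*np.pi/2))) for t in np.radians([175,215,250])])
  print([ (lambda q: None if q is None else np.round(q,2).tolist())(inverse_kinematics([post[0]+70*np.cos(t),post[1]+70*np.sin(t),118],R(t+sgn*np.pi/2))) for t in np.radians([160,210,250])])
print(read_state()['ft_force'])
E
```

```text
[ 601.19579357 -136.62271949   76.        ] [611.75857295 -59.59122888  16.        ] [621.20777307  20.54261276 115.        ] [np.float64(77.75231735397381), np.float64(158.43427970162173)] [np.float64(-7.807868642959519), np.float64(-7.256466008733383)]
[(np.float64(319.4924877336136), np.float64(104.68724388850258)), (np.float64(79.68629303645277), np.float64(104.31501172464847)), (np.float64(199.24485507373467), np.float64(104.49145790603434)), ('orange', np.float64(18.697228094866343), np.float64(75.59539495117761))] (np.float64(1.3740280476203597), np.float64(69.12894577860769)) (np.float64(1.396335359305758), np.float64(68.8399731299107))
[[-0.23, 0.74, 0.52, 1.97, -0.63, 0.6, -2.51], [0.11, 0.69, 0.16, 1.89, -0.19, 0.57, -2.14], [0.24, 0.74, 0.02, 1.76, -0.02, 0.65, -1.65]]
[[0.61, 0.94, -1.28, 1.84, 0.98, 1.18, 1.79], [-0.25, 0.58, 0.24, 1.88, -0.21, 0.7, -2.51], [0.02, 0.62, -0.07, 1.76, 0.06, 0.76, -1.99]]
[[0.45, 0.69, -0.44, 1.94, 0.49, 0.62, -0.39], [0.58, 0.73, -0.52, 1.86, 0.54, 0.69, 0.36], [0.66, 0.81, -0.61, 1.74, 0.62, 0.8, 0.97]]
[[0.17, 0.6, -0.49, 1.86, 0.39, 0.78, -0.89], [0.4, 0.65, -0.68, 1.84, 0.54, 0.84, -0.03], [0.51, 0.75, -0.81, 1.74, 0.65, 0.95, 0.66]]
[0.10955513 0.63779016 0.46039613]
```

All the measured distances and radii match the given sizes (77.8, 158, 104.5 and 69 mm). The wheel is at q≈-70.5°, with a spoke at 199.4° in the stand's frame. I'll push that spoke to just short of the target, then look again.

```bash
cat >> h.py <<'E'
S=load('S');O,yaw,piv=S['O'],S['yaw'],S['piv']
def tang(C,r,ang,off,z):
    "pose with finger centre `off` mm behind (clockwise of) a spoke at stand angle ang (deg)"
    t=np.radians(ang)+yaw
    return [C[0]+r*np.cos(t)+off*np.sin(t),C[1]+r*np.sin(t)-off*np.cos(t),z],R(t-np.pi/2)
E
python3 - <<'E'
from h import *
clamp()
p,r=tang(O,78,199.4,30,190); movep(p,r)
c=camera('top'); print(wheel(c,O,yaw))
p[2]=50; movel(p,r); print(read_state()['ft_force'],read_state()['time'])
for a in [199.4,207,217,227,237,247,256,263]:
    p,r=tang(O,78,a,16,50); g=movel(p,r,max_speed=40,guard=8)
    print(a,g,read_state()['ft_force'].round(2))
    if g: break
s=read_state();print(s['time'],s['eef_pos'],p)
c=camera('top');cv2.imwrite('pics/t2.png',cv2.resize(c['image'][140:310,240:440],None,fx=4,fy=3.5)); print(wheel(c,O,yaw))
E
```

```text
[(np.float64(79.76025758585637), np.float64(104.76822570833127))]
[-0.39020926  0.64274909  0.18160842] 4.0917
199.4 False [ 0.05  0.34 -0.86]
207 False [ 0.01 -0.1   0.39]
217 False [ 0.73  0.45 -0.86]
227 False [-0.16 -0.21  0.39]
237 False [-0.27  0.02 -0.51]
247 False [ 0.22  0.44 -0.02]
256 False [-0.17  0.51 -0.3 ]
263 False [0.08 0.92 0.04]
7.8583 [ 566.20377925 -208.02109614   49.93333003] [np.float64(566.4800551463144), np.float64(-208.28036043150522), 50]
[(np.float64(22.50120106952871), np.float64(101.33290175074674)), ('orange', np.float64(81.5907738283018), np.float64(71.6197257585103))]
```

View pics/t2.png

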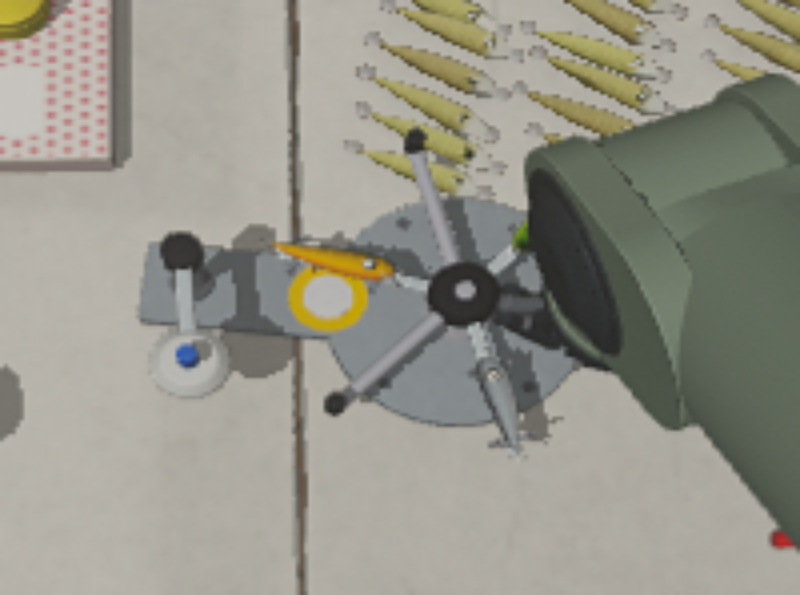

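The wheel turned cleanly to q≈-7.7°, so I'll push the rest of the way, back off and look with the arm clear.

```bash
python3 - <<'E'
from h import *
p,r=tang(O,78,270.6,16,50); print(movel(p,r,max_speed=25,guard=8))
p,r=tang(O,78,270.6,30,50); movel(p,r,max_speed=60)
p[2]=190; movel(p,r)
p,r=tang(piv,70,160,30,190); movep(p,r)   # near the lamp, high
movep([420,-60,260],r)
c=camera('top');np.save('t3',c,allow_pickle=True);cv2.imwrite('pics/t3.png',cv2.resize(c['image'][140:310,240:440],None,fx=4,fy=3.5)); print(wheel(c,O,yaw));print(lamp(c,piv,yaw),read_state()['time'])
print([ (a,p.round(1),(onz(c,*p,16)).round(1)) for a,p in blobs(c,(20,110,120),(35,255,255),(305,205,340,245))])
E
```

```text
False
[(np.float64(29.66739379603267), np.float64(103.86442507390232)), (np.float64(268.48528774861074), np.float64(103.92407075377052)), (np.float64(214.58082860375316), np.float64(105.56152332684304)), ('orange', np.float64(89.10127807843664), np.float64(70.03658515413316))]Traceback (most recent call last):
  File "<stdin>", line 7, in <module>
  File "h.py", line 30, in lamp
    P=onz(c,*max(blobs(c,(105,120,80),(125,255,255),(265,190,350,270)),key=lambda t:t[0])[1],131)-piv
             ~~~^^^^^^^^^^^^^^^^^^^^^^^^^^^^^^^^^^^^^^^^^^^^^^^^^^^^^^^^^^^^^^^^^^^^^^^^^
ValueError: max() iterable argument is empty
```

View pics/t3.png

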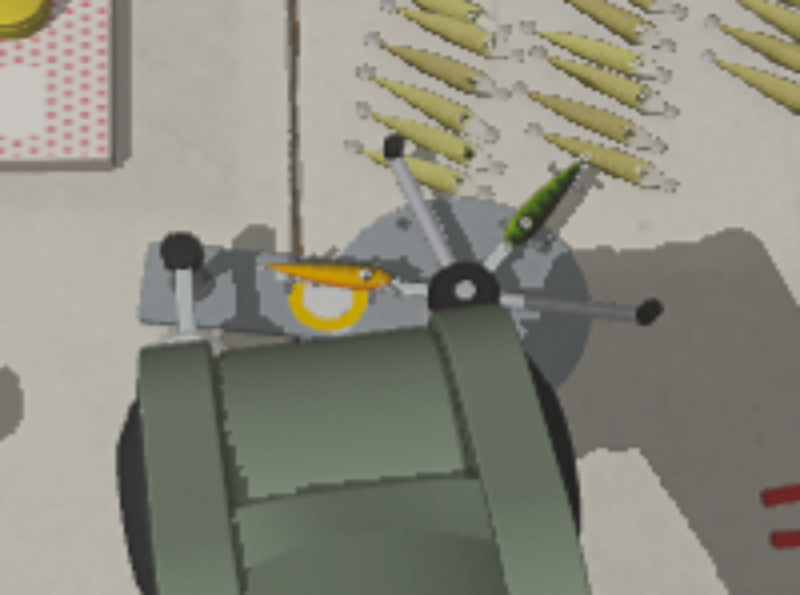

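The orange lure at about (335,275) is within 1–2° of the pad, since the image offset is only its height parallax. The limit is about 8.8°, so I'll move on to the lamp.

```bash
python3 - <<'E'
from h import *
p,r=tang(piv,70,190.5,36,190); movep(p,r); 
p[2]=119; print(movel(p,r,max_speed=80,guard=8))
for a in [190.5,200,210,220,230,240,250,258,264,267,270,272]:
    p,r=tang(piv,70,a,17,119); g=movel(p,r,max_speed=35,guard=6)
    print(a,g,read_state()['ft_force'].round(2))
    if g: break
p=np.array(read_state()['eef_pos']); rr=read_state()['tool_rot']
t=np.radians(a)+yaw; p2=p+20*np.array([np.sin(t),-np.cos(t),0]); movel(p2,r,max_speed=60)
p2[2]=200; movel(p2,r)
movep([420,-300,260],r)
c=camera('top');cv2.imwrite('pics/t4.png',cv2.resize(c['image'][140:310,240:440],None,fx=4,fy=3.5)); print(read_state()['time'],wheel(c,O,yaw));print(lamp(c,piv,yaw))
E
```

```text
False
190.5 False [ 0.21 -0.09 -0.8 ]
200 False [ 0.32 -0.2  -0.26]
210 False [0.   0.38 0.44]
220 False [ 0.04 -0.43 -0.07]
230 False [ 0.07 -0.38  0.26]
240 False [ 0.37 -0.57  0.61]
250 False [-0.21 -0.22  0.05]
258 False [-0.87 -0.03  0.91]
264 False [ 0.14 -0.13  0.29]
267 False [ 0.43 -1.06 -0.17]
270 False [ 0.62 -0.44  0.01]
272 False [ 0.51  0.58 -0.22]
22.3583 [(np.float64(29.0500880127481), np.float64(104.69625443333129)), (np.float64(268.9230246165747), np.float64(104.04548730528055)), (np.float64(148.69148901748494), np.float64(104.02065405114455)), ('orange', np.float64(88.28983074094234), np.float64(53.56032038888056))]
(np.float64(-0.0017404447871694911), np.float64(70.2079163468798))
```

View pics/t4.png

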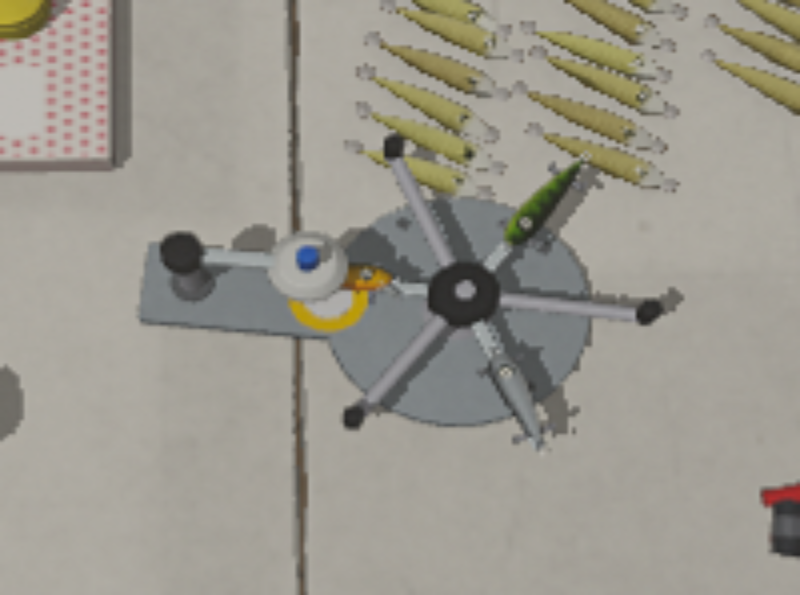

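The lamp head at about (308,262) is over the orange lure with j≈0. The wheel is at about -1°, the stand hasn't moved and the arm is clear.

```bash
python3 -c "
from workcell import *
print(finish_job())"
```

```text
the job is handed in; nothing more can be done
None
```

The job is handed in, though it returned no verdict: my last picture, with the arm clear, showed the orange lure about 1° (1–2 mm) off the pad, the lamp at its stop over it and the stand where it began, at 22 s of the 72 s allowed.

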